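Set the telescoping prop level with the stake and bridge a slate across

ROBOT

A 7-joint arm with a two-finger parallel gripper is mounted at the origin on the work surface. World frame = base frame: x ahead of the robot, y to its left, z up, the work surface at z = 0. Lengths are in mm, angles in rad, forces in N, time in s.
With the tool pointing down it reaches from about 425 to 925 mm from the base axis. Payload 6.8 kg.
Tool frame: the origin (TCP) lies at the very end of the fingers, on their centre line; the grasp point (between the pads) lies 19 mm behind it; z points along the fingers, y is the line along which they close (so a half turn about z gives the same grasp; the last joint's range is limited). The gripper opens to 88 mm and grips with 3 to 60 N. Pads are 20 mm wide; open, the fingers measure 115 mm over their backs; the gripper's body (75 mm by 178 mm) begins 61 mm behind the grasp point.
Start: joints at [-1.315, 0.477, 0.022, 1.555, -0.011, 1.109, -0.083], TCP at [240.181, 630.841, 222.664] pointing down, gripper open.
Joint ranges: [-2.96, 2.96], [-0.34, 2.1], [-1.41, 1.46], [0.24, 2.44], [-1.37, 4.51], [0.17, 1.92], [-2.96, 2.96]. Speed limits (rad/s): [2.39, 2.39, 3.14, 3.14, 3.14, 3.14, 3.14].

INTERFACE

Orientations are given as a rotation vector (axis times angle).
In Python, from station import state, optics, ticket, find_in gives the robot as it stands.
- The arm moves only by the tool jog_arm, never from a script. Its argument "targets" is a list of rows, each an object with "translation": the shift along the tool's x, y, z in m, a list of three; "turn": the turn, a rotation vector about the tool's x, y, z in degrees, a list of three; "hand": the opening, from -1 (shut) to 1 (fully open), so that 0 is half open. A call has 1 to 20 rows; each row shifts and turns the commanded pose from where the row before left it, along the tool's axes as they then stand; what a row does not reach is not made up. A row lasts 1/10 s, in which the tool goes at most 50 mm and 8.59 degrees, less where a joint would pass 70% of its speed; a pose out of reach is approached as far as the arm can. A call with a gripper value outside its range is refused whole. The fingers move at their own pace and stop on an object; the grip force is fixed at half the most. Time passes only in rows, so rows that do not move let the fingers close. It gives the time, the measured TCP pose, the force, the opening and the grip force at its end, in the units of the state.
- state(): the state, without advancing time (a new reading comes with each control period).
- optics.grab_frame(name): name is "scene" or "top"; returns (picture, depth): 420x560x3 uint8, red, green, blue; 420x560 float32, mm along the optical axis (not along the pixel's ray), 0 where there is no reading.
- optics.camera_model(name): a dict with "camera_matrix" (3x3 intrinsics, pixels), "dist_coeffs" ([k1, k2, p1, p2, k3] as OpenCV has them; the pictures are not rectified), "eye" and "rotation" of the camera in the world. Camera axes: x right, y down, z forward; pixel columns grow to the right and rows downward; lengths in mm; the calibration is good to about 2 mm. A picture is of the moment at which its call begins. camera_model takes no time and is no camera call.
- ticket.hand_in(): hands the job in; it is judged then, once.
Trained networks look in the newest picture that a camera, given by its name, has taken for a name from the list of things; names that differ only in an ending like _2 or _b are one class to them, and where a whole thing is asked for, a point or a joint stands for the part that bears it (a point fixed in the world has none). Each returns a list of dicts, best first, with "conf" (0 to 1); they miss things now and then, are a little off and sometimes report something else, mostly with a low value. They report only what shows in the picture. A call takes as long as a camera call. They do not tell look-alikes from the thing itself.
- find_in(camera, name): "bbox" ([left, top, right, bottom] as shares, 0 to 1, of the picture: columns of its width, rows of its height, round what is visible of it).
The state is a dict: "time_s": time; "joint_positions": joint angles; "qd": joint speeds; "joint_torque": joint torques, N m; "position": TCP position; "tool_rot": TCP orientation; "force": force on the tool from outside, world axes, zero at the start; "moment": the same for the moment, N m; "grip_width": finger opening in mm; "gripper_force": force on a finger pad.
Only numpy, scipy, OpenCV 4.12 (cv2) and the standard library are available. Lean on these libraries where they do the work, as an engineer would, in place of code of your own. Each camera call takes 0.05 s, during which the arm holds its last target. There are 200 camera calls.

TASK

Get the long slate ready for dressing: turn the prop's bar head counter-clockwise (seen from above) to unlock it, raise it until its top is level with the top of the anvil stake, and turn it back clockwise as far as it goes to lock it. Then lift the long slate off its battens and lay it gently, lengthwise, as a bridge from the prop's bar to the stake, let go, and leave the short slate and the other things where they are.

Things in the scene. Friction and masses are not known exactly. Their poses are not given: they have to be found in the camera images.
- prop_foot (a point): underside centre of the telescoping prop's fixed foot, on the bench. Foot: dark steel plate 120 x 66 x 8 mm, its long side along this frame's x; z up. A fixed square outer tube (38 mm, dark collar 44 mm) rises from it to 105 mm above the bench; inside it a 17 mm round steel inner tube slides straight up and down and twists about the vertical axis.
- prop_top (a point): centre of the flat top face of the bar head on the prop's inner tube. The bar is plain steel, 72 mm long (this frame's x) x 22 mm wide (y) x 35 mm high, below the point, its top flat; grip it from above across the 22 mm. It starts 20 to 65 mm lower than the stake's top and can be 150 to 222 mm above the bench. When unlocked, friction keeps it at the height where it is left; lifting slowly takes about 15 N. Locked, the bar lies parallel to the long side of the foot plate.
- prop_twist (a joint): twist of the inner tube and bar, rad: 0 (stop) = locked, bar parallel to the foot plate's long side; grows counter-clockwise seen from above to a stop at 1.2. A cam jams the slide below about 0.6, above that it slides freely (0.9 is good). Locked it holds against about 25 N pressing down. Counts as locked below 0.2. Turning takes up to 0.3 N m; it stays where it is left.
- prop_slide (a joint): extension of the inner tube, m: 0 lowest, grows upwards to 0.072; the bar's top is 0.150 m + this above the bench.
- stake_top (a point): centre of the flat top of the anvil stake, a fixed dark cast iron T, 190 to 218 mm high, about 170 to 185 mm from the prop, on its +y side. Head 90 mm (this frame's x) x 44 mm (y) x 36 mm high, with a 78 mm cone horn on its +x end, on a 40 x 36 mm shank let into the bench.
- slate_mid (a point): centre (half-way up) of the long rough grey-green slate, 250 mm long (this frame's x) x 54 mm wide (y) x 10 mm thick, 0.38 kg, flat faces, its end 17 mm at each end narrower. It lies loose across two wooden battens 20 mm high (75 mm long across it, 22 mm wide, centres 45 mm either side of its middle), so its centre is 25 mm above the bench; the gap between the battens is free for the fingers.
- short_slate_mid (a point): centre of the other, short slate, 136 x 54 x 10 mm, on its own pair of battens. Not used; leave it.
- hook_tin: bystander: round open copper tin with hooks, 86 mm across, 55 mm high (hooks 75); origin under its centre.
- dividers: bystander: steel dividers lying flat, 175 mm long, 11 mm high; origin near the middle of their length, on the bench.
- jig: bystander: wooden hook bending jig with steel pins, 70 x 160 mm, 58 mm high; origin under its centre.
- hammer: bystander: hammer lying flat, 270 mm long along its x.
- whetstone: bystander: grey stone block 150 x 50 x 25 mm; origin under its centre.
- nail_box: bystander: cardboard box 90 x 110 x 60 mm; origin under its centre.
Mind the look-alikes: they are no part of the job. Of the things that look like the part that bears prop_foot, the largest one is meant.

How it is judged:
By the outcome, as a careful person would: the job done as asked, in the order asked, and still so for the second after the job is handed in, with the robot touching nothing.
It also fails if it takes over 58 s, if anything falls off the work surface, if the arm or the gripper's body presses on something with over 40 N, if the wrist force passes 120 N, or if a joint passes its speed limit or range.

## Working session

There is one attempt and no reset: what is moved stays moved. The work goes in short steps, Python scripts to look and compute and a tool call to move; the robot and the scene stay as the last step left them, time stands still between calls to the robot, and variables do not carry over. Pictures are saved under pics/ and viewed, at most 10 in all, crops included, and the job is handed in when it is done.

Besides the shell and the picture viewer there is one more tool, called after "Request:" as name([rows], argument=value, ...), one row to a line, values as JSON. jog_arm: Moves the arm, as the interface text tells. Its arguments: {"type":"object","properties":{"targets":{"type":"array","items":{"type":"object","properties":{"translation":{"type":"array","items":{"type":"number"}},"turn":{"type":"array","items":{"type":"number"}},"hand":{"type":"number"}}}}},"required":["targets"]}

```bash
mkdir -p pics
cat > h.py <<'E'
import numpy as np, cv2
from scipy.spatial.transform import Rotation as R
from station import state, optics, ticket, find_in
def cloud(cam,depth):
    m=optics.camera_model(cam);K=np.array(m["camera_matrix"],float);d=np.array(m["dist_coeffs"],float)
    h,w=depth.shape
    uv=np.stack(np.meshgrid(np.arange(w),np.arange(h)),-1).reshape(-1,1,2).astype(np.float32)
    n=cv2.undistortPoints(uv,K,d).reshape(h,w,2)
    P=np.dstack([n*depth[...,None],depth])
    W=P@np.array(m["rotation"],float).reshape(3,3).T+np.array(m["eye"],float).ravel()
    W[depth<=0]=np.nan
    return W
E
python3 - <<'E'
from h import *
for c in("scene","top"):
    p,d=optics.grab_frame(c); cv2.imwrite(f"pics/{c}0.png",p[...,::-1]); np.save(c+".npy",cloud(c,d)); np.save(c+"_p.npy",p)
    m=optics.camera_model(c);print(c,m["eye"],m["rotation"])
    W=np.load(c+".npy")
    for n in("prop_foot","prop_top","stake_top","slate_mid","short_slate_mid","hook_tin","dividers","jig","hammer","whetstone","nail_box"):
        for r in find_in(c,n)[:4]:
            b=np.array(r["bbox"])*[560,420,560,420]; u,v=int((b[0]+b[2])/2),int((b[1]+b[3])/2)
            print(n,round(r["conf"],2),b.round(),W[v,u].round())
s=state();print(s)
E
```

```text
Traceback (most recent call last):
  File "h.py", line 10, in cloud
    W=P@np.array(m["rotation"],float).reshape(3,3).T+np.array(m["eye"],float).ravel()
        ~~~~~~~~~~~~~~~~~~~~~~~~~~~~~~~~~~~~~^^^^^
ValueError: cannot reshape array of size 3 into shape (3,3)
```

View pics/scene0.png

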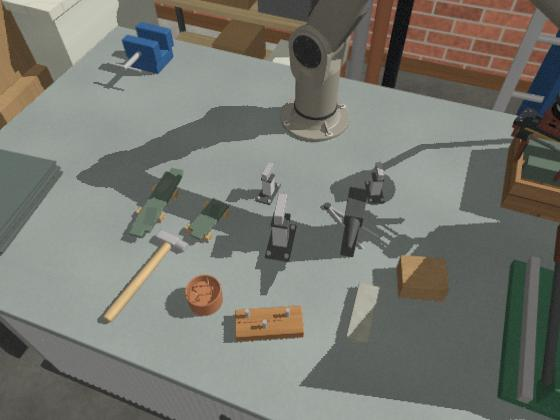

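The scene picture shows three props at (268,182), (281,228) and (376,185). The one at (281,228) is the largest. The stake is at (354,220), the long slate at (158,202) and the short slate at (208,218). I'll fix the rotation (it is a rotation vector) and measure.

```bash
sed -i 's/np.array(m\["rotation"\],float).reshape(3,3).T/R.from_rotvec(np.ravel(m["rotation"])).as_matrix().T/' h.py
python3 - <<'E'
from h import *
for c in("scene","top"):
    p,d=optics.grab_frame(c); cv2.imwrite(f"pics/{c}0.png",p[...,::-1]); np.save(c+".npy",cloud(c,d)); np.save(c+"_p.npy",p)
    m=optics.camera_model(c);print(c,m["eye"],m["rotation"])
    W=np.load(c+".npy")
    for n in("prop_foot","prop_top","stake_top","slate_mid","short_slate_mid","hook_tin","jig","hammer"):
        for r in find_in(c,n)[:4]:
            b=np.array(r["bbox"])*[560,420,560,420]; u,v=int((b[0]+b[2])/2),int((b[1]+b[3])/2)
            print(n,round(r["conf"],2),b.round(),W[v,u].round())
s=state();print(s)
E
```

```text
scene [1193.65775492  351.60507258 1065.28152925] [-1.50720611 -2.19785532  0.7698624 ]
prop_foot 0.94 [366. 165. 384. 201.] [270. 270.  61.]
prop_foot 0.83 [260. 163. 277. 203.] [379. -14.  57.]
prop_foot 0.73 [265. 192. 297. 258.] [541.  87. 109.]
prop_top 0.79 [277. 195. 286. 223.] [nan nan nan]
prop_top 0.58 [375. 165. 386. 181.] [272. 278. 108.]
prop_top 0.19 [185. 273. 225. 314.] [748. -30.  34.]
stake_top 0.66 [339. 188. 368. 254.] [533. 264. 200.]
slate_mid 0.58 [130. 170. 185. 232.] [ 531. -293.   32.]
slate_mid 0.57 [322. 200. 376. 250.] [544. 258. 200.]
slate_mid 0.51 [103. 231. 189. 323.] [ 751. -202.   16.]
short_slate_mid 0.68 [188. 198. 232. 240.] [ 536. -127.   26.]
short_slate_mid 0.43 [267. 193. 295. 258.] [538.  88. 105.]
hook_tin 0.84 [184. 272. 225. 317.] [750. -32.  31.]
jig 0.55 [232. 304. 307. 339.] [757. 143.  29.]
hammer 0.78 [103. 230. 187. 322.] [ 751. -200.   22.]
hammer 0.74 [276. 199. 287. 225.] [537.  88. 162.]
top [ 276.45848119   66.23028849 1232.2990219 ] [-2.09147562  2.14620941 -0.21945659]
prop_foot 0.9 [201. 283. 229. 308.] [255. 263.  87.]
prop
[... 797 characters left out ...]
ray([-1.31507965,  0.47697676,  0.02236953,  1.55537473, -0.01148629,
        1.10930485, -0.08307546]), 'qd': array([ 1.06764550e-03, -1.08911803e-03,  8.20272203e-05, -1.11281134e-04,
       -1.55980242e-04,  1.22709577e-03, -6.58228295e-04]), 'joint_torque': array([ 1.44833382e-03, -5.82724321e+01,  1.53387554e+00, -2.72934419e+01,
       -5.42627019e-02,  1.00248959e-02,  6.94595794e-07]), 'position': array([240.18337514, 630.85418506, 222.68960506]), 'tool_rot': array([-5.68276672e-01, -3.08975833e+00, -1.03404660e-04]), 'force': array([-0.28562348, -0.11622088,  0.57019243]), 'moment': array([ 0.00024246, -0.02661011, -0.0130462 ]), 'gripper_force': 0.0, 'grip_width': 87.8225156451046}
```

View pics/top0.png

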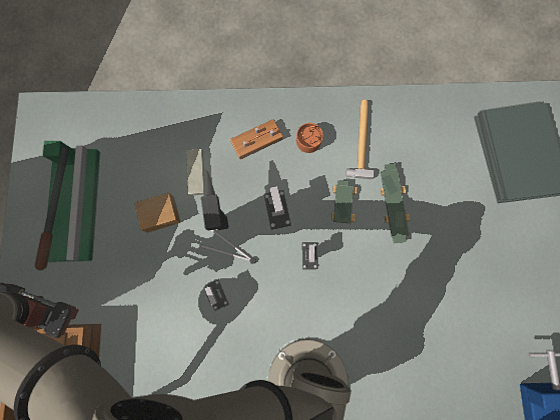

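The top view shows the same three props: large at (277,203), small at (310,255) and (215,294). The large one at (277,203) has the biggest foot plate and stands about 170 mm from the stake at (214,210). The long slate is at (395,202). Next I'll fit rectangles and make one confirming crop.

```bash
cat >> h.py <<'E'
def fit(W,box,zlo,zhi):
    """min-area rect of points in xy box and z band"""
    q=W.reshape(-1,3); q=q[np.isfinite(q[:,0])]
    k=(q[:,0]>box[0])&(q[:,0]<box[1])&(q[:,1]>box[2])&(q[:,1]<box[3])&(q[:,2]>zlo)&(q[:,2]<zhi); q=q[k]
    if len(q)<6: return len(q),
    c,s,a=cv2.minAreaRect(q[:,:2].astype(np.float32))
    if s[0]<s[1]: s=s[::-1];a+=90
    return len(q),np.round(c,1),np.round(s,1),round((a+90)%180-90,1),"zmed",np.median(q[:,2]).round(1),"mean",q[:,:2].mean(0).round(1)
E
python3 - <<'E'
from h import *
for c in("scene","top"):
    W=np.load(c+".npy"); print(c)
    print("prop top",fit(W,(440,610,30,140),145,235))
    print("foot",fit(W,(440,610,20,150),4,20))
    print("stake",fit(W,(420,640,190,300),180,235))
    print("slate",fit(W,(370,680,-370,-220),24,40))
    print("short",fit(W,(440,640,-180,-70),24,40))
    print("bench",fit(W,(420,500,-200,20),-15,15))
    k=W[...,2]; k=(k>150)&(W[...,0]>480)&(W[...,0]<620)&(W[...,1]>30)&(W[...,1]<300)
    print(np.histogram(W[...,2][k&(W[...,1]<140)],bins=range(150,230,4)),np.histogram(W[...,2][k&(W[...,1]>190)],bins=range(150,230,4)))
p=np.load("top_p.npy");q=np.load("scene_p.npy")
A=cv2.resize(p[160:320,180:340],(400,400),interpolation=2);B=cv2.resize(q[150:270,250:400],(500,400),interpolation=2)
cv2.imwrite("pics/crop1.png",np.hstack([A,B[:,:400]])[...,::-1])
E
```

```text
scene
prop top (257, array([519.5,  78.9]), array([75.7, 22.6]), 12.4, 'zmed', np.float64(163.5), 'mean', array([525. ,  81.1]))
foot (695, array([525.4,  85.5]), array([169.7, 128. ]), 0.4, 'zmed', np.float64(8.6), 'mean', array([538.7,  87.9]))
stake (920, array([515.8, 261.4]), array([168.3,  43.8]), 8.7, 'zmed', np.float64(204.5), 'mean', array([509.6, 260.4]))
slate (1406, array([ 528.2, -293.6]), array([254.3,  92.4]), 15.3, 'zmed', np.float64(30.6), 'mean', array([ 538.6, -290.2]))
short (840, array([ 553.7, -139.2]), array([177.1,  68.7]), -5.7, 'zmed', np.float64(30.3), 'mean', array([ 542.2, -132.9]))
bench (1289, array([459.7, -89.9]), array([219.7,  79.9]), 89.7, 'zmed', np.float64(1.0), 'mean', array([456.9, -74.6]))
(array([ 10,  16,  42, 142,  31,   0,   0,   0,   0,   0,   0,   0,   0,
         0,   0,   0,   0,   0,   0]), array([150, 154, 158, 162, 166, 170, 174, 178, 182, 186, 190, 194, 198,
       202, 206, 210, 214, 218, 222, 226])) (array([  0,   0,   0,   0,   0,   4,   5,   5,  11,  42,  91, 113,  92,
       139, 160,   6,   0,   0,   0]), array([150, 154, 158
[... 589 characters left out ...]
short (712, array([ 554.4, -136.9]), array([176.4,  69.2]), -4.8, 'zmed', np.float64(29.3), 'mean', array([ 534.3, -132.8]))
bench (1489, array([460., -90.]), array([219.9,  79.9]), 90.0, 'zmed', np.float64(-0.6), 'mean', array([456.6, -84.6]))
(array([  2,   7,  77, 107,   7,   0,   0,   0,   0,   0,   0,   0,   0,
         0,   0,   0,   0,   0,   0]), array([150, 154, 158, 162, 166, 170, 174, 178, 182, 186, 190, 194, 198,
       202, 206, 210, 214, 218, 222, 226])) (array([  0,   0,   0,   0,   1,   2,   1,   6,   6,  28,  65,  57,  67,
       174,  56,   0,   0,   0,   0]), array([150, 154, 158, 162, 166, 170, 174, 178, 182, 186, 190, 194, 198,
       202, 206, 210, 214, 218, 222, 226]))
```

View pics/crop1.png

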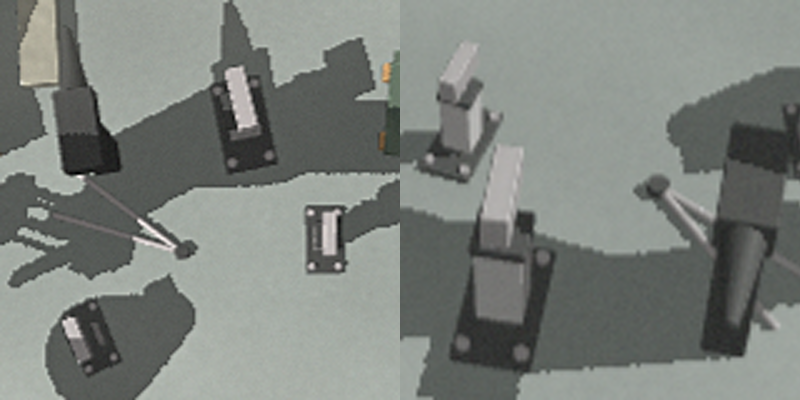

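The crop confirms it: the middle prop, crop (245,110) on the left and (495,260) on the right, has clearly the largest foot and body. The other two are smaller copies. I'll rise, then turn the closing axis across the bar, and refine the fits.

Request:
jog_arm([
  {"translation": [0, 0, -0.04], "turn": [0, 0, 0], "hand": 1},
  {"translation": [0, 0, -0.04], "turn": [0, 0, 8.2], "hand": 1},
  {"translation": [0, 0, 0], "turn": [0, 0, 8.2], "hand": 1},
  {"translation": [0, 0, 0], "turn": [0, 0, 8.2], "hand": 1},
  {"translation": [0, 0, 0], "turn": [0, 0, 8.2], "hand": 1},
  {"translation": [0, 0, 0], "turn": [0, 0, 8.2], "hand": 1},
  {"translation": [0, 0, 0], "turn": [0, 0, 8.2], "hand": 1},
  {"translation": [0, 0, 0], "turn": [0, 0, 8.2], "hand": 1},
  {"translation": [0, 0, 0], "turn": [0, 0, 8.2], "hand": 1},
  {"translation": [0, 0, 0], "turn": [0, 0, 8.2], "hand": 1},
  {"translation": [0, 0, 0], "turn": [0, 0, 8.2], "hand": 1},
  {"translation": [0, 0, 0], "turn": [0, 0, 8.2], "hand": 1},
  {"translation": [0, 0, 0], "turn": [0, 0, 8.2], "hand": 1},
  {"translation": [0, 0, 0], "turn": [0, 0, 8.2], "hand": 1},
  {"translation": [0, 0, 0], "turn": [0, 0, 8.2], "hand": 1},
  {"translation": [0, 0, 0], "turn": [0, 0, 8.2], "hand": 1},
  {"translation": [0, 0, 0], "turn": [0, 0, 8.2], "hand": 1},
  {"translation": [0, 0, 0], "turn": [0, 0, 8.2], "hand": 1},
  {"translation": [0, 0, 0], "turn": [0, 0, 7.5], "hand": 1},
  {"translation": [0, 0, 0], "turn": [0, 0, 0], "hand": 1},
])

```text
time_s: 2.95
position: [240.0, 630.9, 302.5]
tool_rot: [3.123, 0.334, 0.0]
force: [0.2, 0.5, -0.2]
grip_width: 87.9
gripper_force: 0.0
```

```bash
cat >> h.py <<'E'
def go(x,y,z,yang):
    """tool-axis shift after turning, and tool-z turn, to put TCP at xyz with closing axis at yang deg"""
    s=state();M=R.from_rotvec(s["tool_rot"]).as_matrix()
    a=np.degrees(np.arctan2(M[1,1],M[0,1])); dt=(yang-a+180)%360-180
    d=np.array([x,y,z])-s["position"]
    print("t",round(s["time_s"],2),"pos",s["position"].round(1),"yang",a.round(2),"tilt",np.degrees(np.arccos(-M[2,2])).round(2),"F",s["force"].round(1),"M",s["moment"].round(2),"w",round(s["grip_width"],1),"gf",s["gripper_force"],"q7",s["joint_positions"][6].round(2))
    print(" turn tool z",round(-dt,2),"shift now",(M.T@d).round(1),"shift after turn",((M@R.from_euler('z',-dt,degrees=True).as_matrix()).T@d).round(1))
def flat(W,c,ang,L,Wd):
    a=np.radians(ang);q=W.reshape(-1,3);q=q[np.isfinite(q[:,0])];d=q[:,:2]-c
    u=d@[np.cos(a),np.sin(a)];v=d@[-np.sin(a),np.cos(a)]
    k=(abs(u)<L/2)&(abs(v)<Wd/2)&(q[:,2]>10);z=q[k,2];return len(z),np.median(z).round(2),z.std().round(2)
E
python3 - <<'E'
from h import *
go(518.5,79,220,-77.8)
for c in("scene","top"):
    W=np.load(c+".npy");p=np.load(c+"_p.npy").astype(int)
    print(c,"bar",flat(W,[518.5,79],12.2,56,12),"stake",flat(W,[476,255],9,70,26),"slate",flat(W,[527,-295],15.7,200,30))
    V=W.copy();V[~((p[...,1]>p[...,0]+3))]=np.nan
    print("slate",fit(V,(370,680,-370,-220),26,40),"short",fit(V,(440,640,-180,-70),26,40))
    print("head",fit(W,(420,640,190,300),199,235)); print("foot",fit(W,(455,590,40,130),5,13))
    # local bench height around
    q=W.reshape(-1,3);k=(abs(q[:,0]-520)<60)&(abs(q[:,1]-0)<30);print("bench",np.nanmedian(q[k,2]))
E
```

```text
t 2.95 pos [240.  630.9 302.5] yang -77.8 tilt 0.02 F [ 0.2  0.5 -0.2] M [-0.03  0.15  0.  ] w 87.9 gf 0.0 q7 -2.45
 turn tool z 0.0 shift now [155.6 598.3  82.7] shift after turn [155.6 598.3  82.7]
scene bar (173, np.float64(105.59), np.float64(55.31)) stake (347, np.float64(205.38), np.float64(75.29)) slate (561, np.float64(30.66), np.float64(2.45))
slate (1302, array([ 529.2, -294.6]), array([255.8,  60.1]), 5.2, 'zmed', np.float64(30.8), 'mean', array([ 536.3, -292.4])) short (745, array([ 534.8, -132.3]), array([139.4,  57.2]), -7.6, 'zmed', np.float64(30.6), 'mean', array([ 536. , -130.6]))
head (639, array([497.3, 258.6]), array([130.8,  43.8]), 8.7, 'zmed', np.float64(205.8), 'mean', array([488.4, 257.3]))
foot (486, array([521.1,  84.2]), array([128.8,  87. ]), 3.2, 'zmed', np.float64(8.9), 'mean', array([538.2,  87.9]))
bench 1.1430380840656653
top bar (89, np.float64(162.51), np.float64(35.27)) stake (263, np.float64(204.79), np.float64(37.64)) slate (574, np.float64(29.81), np.float64(2.43))
slate (1196, array([ 527.2, -295. ]), array([255.7,  57.8]), 4.6, 'zmed', np.float64(29.9), 'mean', array([ 525.2, -295.8])) short (625, array([ 534.8, -132.7]), array([136.4,  54.1]), -7.8, 'zmed', np.float64(29.6), 'mean', array([ 530.5, -132. ]))
head (560, array([493.9, 258. ]), array([121.4,  43.8]), 8.7, 'zmed', np.float64(204.5), 'mean', array([479.9, 255.8]))
foot (356, array([516.9,  87.9]), array([123.2,  87.5]), 5.3, 'zmed', np.float64(7.9), 'mean', array([503.6,  80.4]))
bench -0.4229530471752696
```

Request:
jog_arm([
  {"translation": [0.006, 0.02, 0], "turn": [0, 0, 0], "hand": 1},
  {"translation": [0.01, 0.04, 0], "turn": [0, 0, 0], "hand": 1},
  {"translation": [0.012, 0.045, 0], "turn": [0, 0, 0], "hand": 1},
  {"translation": [0.012, 0.045, 0], "turn": [0, 0, 0], "hand": 1},
  {"translation": [0.012, 0.045, 0], "turn": [0, 0, 0], "hand": 1},
  {"translation": [0.012, 0.045, 0], "turn": [0, 0, 0], "hand": 1},
  {"translation": [0.012, 0.045, 0], "turn": [0, 0, 0], "hand": 1},
  {"translation": [0.012, 0.045, 0], "turn": [0, 0, 0], "hand": 1},
  {"translation": [0.012, 0.045, 0], "turn": [0, 0, 0], "hand": 1},
  {"translation": [0.012, 0.045, 0], "turn": [0, 0, 0], "hand": 1},
  {"translation": [0.012, 0.045, 0], "turn": [0, 0, 0], "hand": 1},
  {"translation": [0.012, 0.045, 0], "turn": [0, 0, 0], "hand": 1},
  {"translation": [0.012, 0.045, 0], "turn": [0, 0, 0], "hand": 1},
  {"translation": [0.0076, 0.0433, 0], "turn": [0, 0, 0], "hand": 1},
  {"translation": [0, 0, 0.04], "turn": [0, 0, 0], "hand": 1},
  {"translation": [0, 0, 0.04], "turn": [0, 0, 0], "hand": 1},
  {"translation": [0, 0, 0], "turn": [0, 0, 0], "hand": 1},
  {"translation": [0, 0, 0], "turn": [0, 0, 0], "hand": 1},
])

```text
time_s: 4.75
position: [519.3, 79.1, 223.2]
tool_rot: [3.123, 0.338, -0.001]
force: [-0.1, 0.0, 0.8]
grip_width: 87.7
gripper_force: 0.0
```

Run:
```python
from h import *
go(518.5,79,135,-77.8)
```

```text
t 4.75 pos [519.3  79.1 223.2] yang -77.64 tilt 0.06 F [-0.1  0.   0.8] M [0.01 0.11 0.03] w 87.7 gf 0.0 q7 -1.35
 turn tool z 0.16 shift now [-0.7 -0.1 88.2] shift after turn [-0.7 -0.1 88.2]
```

Request:
jog_arm([
  {"translation": [-0.0007, 0, 0.03], "turn": [0, 0, 0], "hand": 1},
  {"translation": [0, 0, 0.03], "turn": [0, 0, 0], "hand": 1},
  {"translation": [0, 0, 0.018], "turn": [0, 0, 0], "hand": 0},
  {"translation": [0, 0, 0.01], "turn": [0, 0, 0], "hand": 0},
  {"translation": [0, 0, 0], "turn": [0, 0, 0], "hand": -0.2},
  {"translation": [0, 0, 0], "turn": [0, 0, 0], "hand": -1},
  {"translation": [0, 0, 0], "turn": [0, 0, 0], "hand": -1},
  {"translation": [0, 0, 0], "turn": [0, 0, 0], "hand": -1},
  {"translation": [0, 0, 0], "turn": [0, 0, 0], "hand": -1},
  {"translation": [0, 0, 0], "turn": [0, 0, 0], "hand": -1},
  {"translation": [0, 0, 0], "turn": [0, 0, 0], "hand": -1},
])

```text
time_s: 5.85
position: [518.6, 79.0, 134.8]
tool_rot: [3.124, 0.335, 0.0]
force: [0.5, -0.2, 1.8]
grip_width: 21.7
gripper_force: 30.0
```

Run:
```python
from h import *
go(518.5,79,135,-77.8)
```

```text
t 5.85 pos [518.6  79.  134.8] yang -77.74 tilt 0.01 F [ 0.5 -0.2  1.8] M [-0.01  0.19 -0.04] w 21.7 gf 29.999383091926575 q7 -1.24
 turn tool z 0.06 shift now [-0.1 -0.  -0.2] shift after turn [-0.1 -0.  -0.2]
```

Request:
jog_arm([
  {"translation": [0, 0, 0], "turn": [0, 0, -3], "hand": -1},
  {"translation": [0, 0, 0], "turn": [0, 0, -5], "hand": -1},
  {"translation": [0, 0, 0], "turn": [0, 0, -5], "hand": -1},
  {"translation": [0, 0, 0], "turn": [0, 0, -5], "hand": -1},
  {"translation": [0, 0, 0], "turn": [0, 0, -5], "hand": -1},
  {"translation": [0, 0, 0], "turn": [0, 0, -5], "hand": -1},
  {"translation": [0, 0, 0], "turn": [0, 0, -5], "hand": -1},
  {"translation": [0, 0, 0], "turn": [0, 0, -5], "hand": -1},
  {"translation": [0, 0, 0], "turn": [0, 0, -5], "hand": -1},
  {"translation": [0, 0, 0], "turn": [0, 0, -5], "hand": -1},
  {"translation": [0, 0, 0], "turn": [0, 0, -5], "hand": -1},
  {"translation": [0, 0, 0], "turn": [0, 0, -2], "hand": -1},
  {"translation": [0, 0, 0], "turn": [0, 0, 0], "hand": -1},
  {"translation": [0, 0, 0], "turn": [0, 0, 0], "hand": -1},
])

```text
time_s: 7.25
position: [518.5, 79.8, 134.8]
tool_rot: [-2.616, -1.739, -0.001]
force: [-0.7, 3.5, 2.2]
grip_width: 21.9
gripper_force: 30.0
```

Run:
```python
from h import *
go(518.5,79,177,-77.8)
p,d=optics.grab_frame("top");W=cloud("top",d)
print(flat(W,[518.5,79],12.2,30,10))
p,d=optics.grab_frame("scene");W=cloud("scene",d)
print(fit(W,(460,580,30,130),110,168))
```

```text
t 7.25 pos [518.5  79.8 134.8] yang -22.77 tilt 0.05 F [-0.7  3.5  2.2] M [0.6  0.49 0.08] w 21.9 gf 30.000886917114258 q7 -0.43
 turn tool z 55.03 shift now [ -0.7   0.3 -42.2] shift after turn [ -0.2   0.7 -42.2]
(48, np.float64(531.56), np.float64(12.45))
(281, array([529.5,  86.1]), array([58.4, 40.1]), -70.4, 'zmed', np.float64(155.7), 'mean', array([531.4,  93.5]))
```

Request:
jog_arm([
  {"translation": [0, 0, -0.002], "turn": [0, 0, 0], "hand": -1},
  {"translation": [0, 0, -0.004], "turn": [0, 0, 0], "hand": -1},
  {"translation": [0, 0, -0.004], "turn": [0, 0, 0], "hand": -1},
  {"translation": [0, 0, -0.004], "turn": [0, 0, 0], "hand": -1},
  {"translation": [0, 0, -0.004], "turn": [0, 0, 0], "hand": -1},
  {"translation": [0, 0, -0.004], "turn": [0, 0, 0], "hand": -1},
  {"translation": [0, 0, -0.004], "turn": [0, 0, 0], "hand": -1},
  {"translation": [0, 0, -0.004], "turn": [0, 0, 0], "hand": -1},
  {"translation": [0, 0, -0.004], "turn": [0, 0, 0], "hand": -1},
  {"translation": [0, 0, -0.004], "turn": [0, 0, 0], "hand": -1},
  {"translation": [0, 0, -0.003], "turn": [0, 0, 0], "hand": -1},
  {"translation": [0, 0, -0.001], "turn": [0, 0, 0], "hand": -1},
  {"translation": [0, 0, 0], "turn": [0, 0, 0], "hand": -1},
  {"translation": [0, 0, 0], "turn": [0, 0, 0], "hand": -1},
  {"translation": [0, 0, 0], "turn": [0, 0, 0], "hand": -1},
])

```text
time_s: 8.85
position: [518.2, 79.6, 175.8]
tool_rot: [-2.616, -1.74, 0.0]
force: [1.9, 5.3, -7.8]
grip_width: 21.9
gripper_force: 30.0
```

Run:
```python
from h import *
go(518.5,79,177,-77.8)
p,d=optics.grab_frame("scene");W=cloud("scene",d)
q=W.reshape(-1,3);k=(abs(q[:,0]-518)<60)&(abs(q[:,1]-79)<60)&(q[:,2]>150)&(q[:,2]<212);print(np.histogram(q[k,2],bins=range(180,214,2)),flat(W,[480,256],9,60,24))
cv2.imwrite("pics/l.png",cv2.resize(p[120:270,230:390],(640,600),interpolation=2)[...,::-1])
```

```text
t 8.85 pos [518.2  79.6 175.8] yang -22.74 tilt 0.02 F [ 1.9  5.3 -7.8] M [ 1.05 -0.4   0.05] w 21.9 gf 29.996947646141052 q7 -0.47
 turn tool z 55.06 shift now [-0.5  0.5 -1.2] shift after turn [ 0.1  0.7 -1.2]
(array([13, 11,  9, 11,  8, 17, 11, 15, 12,  7, 17, 23, 63, 36,  8,  8]), array([180, 182, 184, 186, 188, 190, 192, 194, 196, 198, 200, 202, 204,
       206, 208, 210, 212])) (278, np.float64(205.27), np.float64(77.69))
```

View pics/l.png

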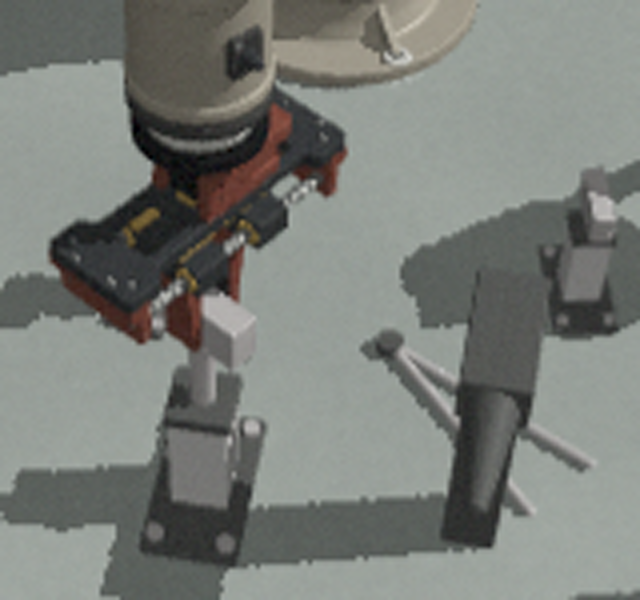

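The crop shows the bar, at (228,325), twisted and raised, with the inner tube exposed below it. I'll measure the visible patch of its top against the stake.

Run:
```python
from h import *
p,d=optics.grab_frame("scene");W=cloud("scene",d)
a=np.radians(67.2)
q=W.reshape(-1,3)
for r in (18,22,26,30):
  c=np.array([518.3,79.4])+r*np.array([np.cos(a),np.sin(a)])
  dd=q[:,:2]-c;k=(np.hypot(*dd.T)<7)&(q[:,2]>190)&(q[:,2]<220);print(r,k.sum(),np.median(q[k,2]).round(2),q[k,2].mean().round(2))
c=np.array([478,255.5]);k=(np.hypot(*(q[:,:2]-c).T)<18)&(q[:,2]>190)&(q[:,2]<220);print("stake",k.sum(),np.median(q[k,2]).round(2),q[k,2].mean().round(2))
```

```text
18 22 205.08 205.07
22 25 204.8 204.83
26 20 204.62 204.64
30 31 203.6 202.08
stake 148 206.19 206.27
```

Request:
jog_arm([
  {"translation": [0, 0, -0.0012], "turn": [0, 0, 0], "hand": -1},
  {"translation": [0, 0, 0], "turn": [0, 0, 0], "hand": -1},
  {"translation": [0, 0, 0], "turn": [0, 0, 0], "hand": -1},
  {"translation": [0, 0, 0], "turn": [0, 0, 0], "hand": -1},
])

```text
time_s: 9.35
position: [518.2, 79.6, 176.9]
tool_rot: [-2.616, -1.74, 0.0]
force: [2.5, 3.9, -9.2]
grip_width: 22.0
gripper_force: 30.0
```

Request:
jog_arm([
  {"translation": [0, 0, 0], "turn": [0, 0, 3], "hand": -1},
  {"translation": [0, 0, 0], "turn": [0, 0, 5], "hand": -1},
  {"translation": [0, 0, 0], "turn": [0, 0, 5], "hand": -1},
  {"translation": [0, 0, 0], "turn": [0, 0, 5], "hand": -1},
  {"translation": [0, 0, 0], "turn": [0, 0, 5], "hand": -1},
  {"translation": [0, 0, 0], "turn": [0, 0, 5], "hand": -1},
  {"translation": [0, 0, 0], "turn": [0, 0, 5], "hand": -1},
  {"translation": [0, 0, 0], "turn": [0, 0, 5], "hand": -1},
  {"translation": [0, 0, 0], "turn": [0, 0, 5], "hand": -1},
  {"translation": [0, 0, 0], "turn": [0, 0, 5], "hand": -1},
  {"translation": [0, 0, 0], "turn": [0, 0, 4], "hand": -1},
  {"translation": [0, 0, 0], "turn": [0, 0, 2], "hand": -1},
  {"translation": [0, 0, 0], "turn": [0, 0, 1], "hand": -1},
  {"translation": [0, 0, 0], "turn": [0, 0, 1], "hand": -1},
  {"translation": [0, 0, 0], "turn": [0, 0, 1], "hand": -1},
  {"translation": [0, 0, 0], "turn": [0, 0, 1], "hand": -1},
  {"translation": [0, 0, 0], "turn": [0, 0, 0], "hand": -1},
  {"translation": [0, 0, 0], "turn": [0, 0, 0], "hand": -1},
])

```text
time_s: 11.15
position: [518.0, 79.0, 177.2]
tool_rot: [3.131, 0.254, -0.002]
force: [5.2, 2.7, -20.0]
grip_width: 22.0
gripper_force: 30.0
```

Run:
```python
from h import *
go(518.5,79,177,-77.8)
```

```text
t 11.15 pos [518.   79.  177.2] yang -80.73 tilt 0.07 F [  5.2   2.7 -20. ] M [ 0.77 -1.16  0.38] w 22.0 gf 30.02357304096222 q7 -1.37
 turn tool z -2.93 shift now [0.5 0.  0.2] shift after turn [0.5 0.1 0.2]
```

Request:
jog_arm([
  {"translation": [0, 0, 0.001], "turn": [0, 0, 0], "hand": -0.2},
  {"translation": [0, 0, 0], "turn": [0, 0, 0], "hand": 0.2},
  {"translation": [0, 0, 0], "turn": [0, 0, 0], "hand": 0.2},
  {"translation": [0, 0, -0.02], "turn": [0, 0, 0], "hand": 0.2},
  {"translation": [0, 0, -0.04], "turn": [0, 0, 0], "hand": 0.6},
  {"translation": [0, 0, -0.04], "turn": [0, 0, 0], "hand": 1},
  {"translation": [0, -0.04, 0], "turn": [0, 0, 0], "hand": 1},
  {"translation": [0, 0.045, 0], "turn": [0, 0, 0], "hand": 1},
  {"translation": [0, 0.045, 0], "turn": [0, 0, 0], "hand": 1},
  {"translation": [0, 0.045, 0], "turn": [0, 0, 0], "hand": 1},
  {"translation": [0, 0.045, 0], "turn": [0, 0, 0], "hand": 1},
  {"translation": [0, 0.045, 0], "turn": [0, 0, 0], "hand": 1},
  {"translation": [0, 0.045, 0], "turn": [0, 0, 0], "hand": 1},
  {"translation": [0, 0.045, 0], "turn": [0, 0, 0], "hand": 1},
  {"translation": [0, 0, 0], "turn": [0, 0, 0], "hand": 1},
  {"translation": [0, 0, 0], "turn": [0, 0, 0], "hand": 1},
])

```text
time_s: 12.75
position: [562.4, -194.2, 277.3]
tool_rot: [3.131, 0.248, 0.0]
force: [-0.6, 0.3, -0.3]
grip_width: 87.4
gripper_force: 0.0
```

Run:
```python
from h import *
go(528,-295,200,-85.1)
for c in("scene","top"):
    p,d=optics.grab_frame(c);W=cloud(c,d);q=W.reshape(-1,3)
    print(c,"bar",fit(W,(440,610,30,140),190,225))
    for n,cc,r in(("bar",[518.3,79],8),("stake",[478,255.5],18)):
        k=(np.hypot(*(q[:,:2]-cc).T)<r)&(q[:,2]>190)&(q[:,2]<220);print(n,k.sum(),np.median(q[k,2]).round(2))
    pp=p.astype(int);V=W.copy();V[~(pp[...,1]>pp[...,0]+3)]=np.nan
    print("slate",fit(V,(370,680,-370,-220),26,40))
```

```text
t 12.75 pos [ 562.4 -194.2  277.3] yang -80.96 tilt 0.03 F [-0.6  0.3 -0.3] M [0.04 0.19 0.01] w 87.4 gf 0.0 q7 -0.87
 turn tool z 4.14 shift now [-49.8  94.1  77.4] shift after turn [-42.9  97.4  77.4]
scene bar (261, array([519.9,  79.3]), array([74.2, 22.2]), 10.7, 'zmed', np.float64(205.7), 'mean', array([524.7,  80.9]))
bar 28 206.98
stake 139 206.29
slate (1314, array([ 528.7, -294.2]), array([257.6,  60.3]), 5.3, 'zmed', np.float64(30.9), 'mean', array([ 536.8, -292.2]))
top bar (216, array([518. ,  78.9]), array([72.6, 21.9]), 10.8, 'zmed', np.float64(204.8), 'mean', array([516.3,  78.7]))
bar 26 205.02
stake 138 204.89
slate (0,)
```

Bar and stake tops agree within 1 mm and the bar is back at its stop. Next is the slate.

Request:
jog_arm([
  {"translation": [0, 0, 0], "turn": [0, 0, 4.1], "hand": 1},
  {"translation": [-0.015, 0.033, 0], "turn": [0, 0, 0], "hand": 1},
  {"translation": [-0.014, 0.032, 0.04], "turn": [0, 0, 0], "hand": 1},
  {"translation": [-0.014, 0.032, 0.04], "turn": [0, 0, 0], "hand": 1},
  {"translation": [0, 0, 0.04], "turn": [0, 0, 0], "hand": 1},
  {"translation": [0, 0, 0.04], "turn": [0, 0, 0], "hand": 1},
  {"translation": [0, 0, 0.03], "turn": [0, 0, 0], "hand": 1},
  {"translation": [0, 0, 0], "turn": [0, 0, 0], "hand": 1},
  {"translation": [0, 0, 0], "turn": [0, 0, 0], "hand": 1},
])

```text
time_s: 13.75
position: [530.7, -287.8, 92.2]
tool_rot: [-3.138, -0.145, 0.0]
force: [0.8, 0.5, 1.2]
grip_width: 87.6
gripper_force: 0.0
```

Run:
```python
from h import *
W=np.load("top.npy");p=np.load("top_p.npy").astype(int)
for c in("scene","top"):
    W=np.load(c+".npy");p=np.load(c+"_p.npy").astype(int)
    q=W[(p[...,1]>p[...,0]+3)];k=(q[:,0]>380)&(q[:,0]<680)&(abs(q[:,1]+295)<60)&(q[:,2]>26)&(q[:,2]<36);q=q[k][:,:2].astype(np.float32)
    # slices: midline per x
    xs=np.arange(420,641,20);ml=[(x,(np.percentile(s,3)+np.percentile(s,97))/2,np.ptp(np.percentile(s,[3,97]))) for x in xs for s in [q[abs(q[:,0]-x)<10,1]] if len(s)>20]
    ml=np.array(ml);f=np.polyfit(ml[:,0]-528,ml[:,1],1);print(c,np.degrees(np.arctan(f[0])),f[1],ml[:,2].round(),q[:,0].min(),q[:,0].max())
go(528,-295,8,-85.1)
p,d=optics.grab_frame("scene");cv2.imwrite("pics/s.png",cv2.resize(p[120:290,90:250],(600,600),interpolation=2)[...,::-1])
```

```text
scene 3.853721150230874 -293.17125555007317 [49. 51. 51. 49. 50. 53. 54. 54. 51. 53. 53. 43.] 401.0388 658.4933
top 4.160598315165448 -295.9473374586836 [49. 51. 51. 49. 50. 51. 54. 50. 53. 54. 54. 34.] 399.2316 656.04065
t 13.75 pos [ 530.7 -287.8   92.2] yang -84.73 tilt 0.02 F [0.8 0.5 1.2] M [-0.06  0.16 -0.  ] w 87.6 gf 0.0 q7 -0.6
 turn tool z 0.37 shift now [-3.4  7.  84.2] shift after turn [-3.3  7.  84.2]
```

View pics/s.png

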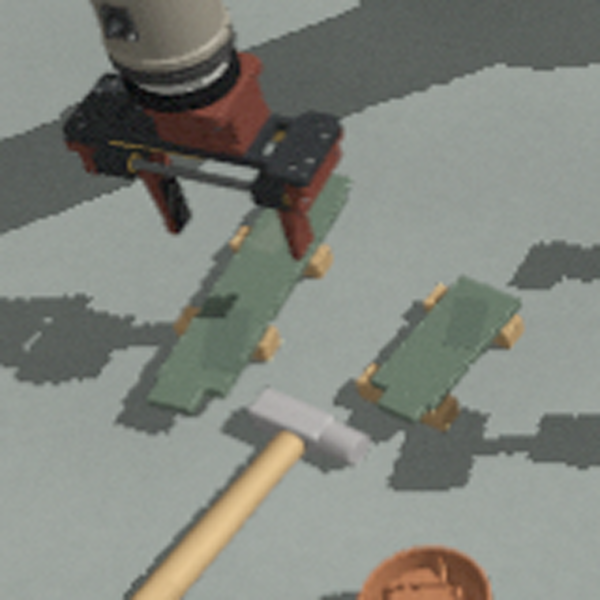

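The crop shows the open fingers straddling the long slate near its middle, at (165,220) and (300,245), with the battens at either side. I'll centre, descend and grip.

Request:
jog_arm([
  {"translation": [-0.0032, 0.007, 0], "turn": [0, 0, 1.2], "hand": 1},
  {"translation": [0, 0, 0.02], "turn": [0, 0, 0], "hand": 1},
  {"translation": [0, 0, 0.02], "turn": [0, 0, 0], "hand": 1},
  {"translation": [0, 0, 0.02], "turn": [0, 0, 0], "hand": 1},
  {"translation": [0, 0, 0.015], "turn": [0, 0, 0], "hand": 1},
  {"translation": [0, 0, 0.008], "turn": [0, 0, 0], "hand": 1},
  {"translation": [0, 0, 0], "turn": [0, 0, 0], "hand": 0.6},
  {"translation": [0, 0, 0], "turn": [0, 0, 0], "hand": 0.4},
  {"translation": [0, 0, 0], "turn": [0, 0, 0], "hand": 0},
  {"translation": [0, 0, 0], "turn": [0, 0, 0], "hand": -1},
  {"translation": [0, 0, 0], "turn": [0, 0, 0], "hand": -1},
  {"translation": [0, 0, 0], "turn": [0, 0, 0], "hand": -1},
])

```text
time_s: 15.0
position: [527.7, -296.0, 9.1]
tool_rot: [-3.139, -0.109, -0.001]
force: [-0.2, 1.7, 5.0]
grip_width: 53.6
gripper_force: 30.0
```

Request:
jog_arm([
  {"translation": [0, 0, -0.004], "turn": [0, 0, 0], "hand": -1},
  {"translation": [0, 0, -0.01], "turn": [0, 0, 0], "hand": -1},
  {"translation": [0, 0, -0.02], "turn": [0, 0, 0], "hand": -1},
  {"translation": [0, 0, -0.03], "turn": [0, 0, 0], "hand": -1},
  {"translation": [0, 0, -0.035], "turn": [0, 0, 0], "hand": -1},
  {"translation": [0, 0, -0.035], "turn": [0, 0, 0], "hand": -1},
  {"translation": [0, 0, -0.035], "turn": [0, 0, -4], "hand": -1},
  {"translation": [0, 0, -0.035], "turn": [0, 0, -7], "hand": -1},
  {"translation": [0, 0, -0.035], "turn": [0, 0, -8], "hand": -1},
  {"translation": [0, 0, -0.03], "turn": [0, 0, -8], "hand": -1},
  {"translation": [0, 0, -0.01], "turn": [0, 0, -8], "hand": -1},
  {"translation": [0, 0, 0], "turn": [0, 0, -8], "hand": -1},
  {"translation": [0, 0, 0], "turn": [0, 0, -8], "hand": -1},
  {"translation": [0, 0, 0], "turn": [0, 0, -8], "hand": -1},
  {"translation": [0, 0, 0], "turn": [0, 0, -8], "hand": -1},
  {"translation": [0, 0, 0], "turn": [0, 0, -8], "hand": -1},
  {"translation": [0, 0, 0], "turn": [0, 0, -8], "hand": -1},
  {"translation": [0, 0, 0], "turn": [0, 0, -8], "hand": -1},
  {"translation": [0, 0, 0], "turn": [0, 0, -5], "hand": -1},
  {"translation": [0, 0, 0], "turn": [0, 0, -3.4], "hand": -1},
])

```text
time_s: 17.0
position: [526.4, -296.6, 287.5]
tool_rot: [-1.945, -2.466, 0.001]
force: [0.9, 0.2, -3.1]
grip_width: 53.7
gripper_force: 30.0
```

Run:
```python
from h import *
go(497.2,167.2,285,13.4)
```

```text
t 17.0 pos [ 526.4 -296.6  287.5] yang 13.47 tilt 0.05 F [ 0.9  0.2 -3.1] M [-0.07  0.01 -0.04] w 53.7 gf 29.964274764060974 q7 0.81
 turn tool z 0.07 shift now [457.8  79.6   2.5] shift after turn [457.9  79.    2.5]
```

Request:
jog_arm([
  {"translation": [0.015, 0.0026, 0], "turn": [0, 0, 0], "hand": -1},
  {"translation": [0.03, 0.0052, 0], "turn": [0, 0, 0], "hand": -1},
  {"translation": [0.036, 0.0063, 0], "turn": [0, 0, 0], "hand": -1},
  {"translation": [0.036, 0.0063, 0], "turn": [0, 0, 0], "hand": -1},
  {"translation": [0.036, 0.0063, 0], "turn": [0, 0, 0], "hand": -1},
  {"translation": [0.036, 0.0063, 0], "turn": [0, 0, 0], "hand": -1},
  {"translation": [0.036, 0.0063, 0], "turn": [0, 0, 0], "hand": -1},
  {"translation": [0.036, 0.0063, 0], "turn": [0, 0, 0], "hand": -1},
  {"translation": [0.036, 0.0063, 0], "turn": [0, 0, 0], "hand": -1},
  {"translation": [0.036, 0.0063, 0], "turn": [0, 0, 0], "hand": -1},
  {"translation": [0.036, 0.0063, 0], "turn": [0, 0, 0], "hand": -1},
  {"translation": [0.036, 0.0063, 0], "turn": [0, 0, 0], "hand": -1},
  {"translation": [0.03, 0.005, 0], "turn": [0, 0, 0], "hand": -1},
  {"translation": [0.015, 0.0025, 0], "turn": [0, 0, 0], "hand": -1},
  {"translation": [0.008, 0.0013, 0], "turn": [0, 0, 0], "hand": -1},
  {"translation": [0, 0, 0], "turn": [0, 0, 0], "hand": -1},
  {"translation": [0, 0, 0], "turn": [0, 0, 0], "hand": -1},
  {"translation": [0, 0, 0], "turn": [0, 0, 0], "hand": -1},
])

```text
time_s: 18.8
position: [499.4, 165.9, 287.6]
tool_rot: [1.951, 2.462, -0.001]
force: [-0.4, 0.4, -2.8]
grip_width: 53.3
gripper_force: 30.0
```

Run:
```python
from h import *
go(497.2,167.2,200,13.4)
p,d=optics.grab_frame("scene");W=cloud("scene",d);pp=p.astype(int);V=W.copy();V[~(pp[...,1]>pp[...,0]+3)]=np.nan
print("slate",fit(V,(400,620,0,340),280,325))
q=V.reshape(-1,3);k=(q[:,0]>400)&(q[:,0]<620)&(q[:,1]>0)&(q[:,1]<340)&(q[:,2]>285)&(q[:,2]<325);q=q[k]
A=np.c_[q[:,:2]-[497,167],np.ones(len(q))];f=np.linalg.lstsq(A,q[:,2],rcond=None)[0];print("plane deg",np.degrees(f[:2]),f[2])
```

```text
t 18.8 pos [499.4 165.9 287.6] yang 13.19 tilt 0.03 F [-0.4  0.4 -2.8] M [-0.02  0.04 -0.01] w 53.3 gf 29.96448576450348 q7 -0.17
 turn tool z -0.21 shift now [ 1.8 -1.8 87.6] shift after turn [ 1.8 -1.8 87.6]
slate (1644, array([501.4, 165.1]), array([255.2,  58.8]), -76.1, 'zmed', np.float64(309.2), 'mean', array([505.2, 167.7]))
plane deg [-3.1787728  -0.77632229] 309.18401268230576
```

Request:
jog_arm([
  {"translation": [0.0018, -0.0018, 0.01], "turn": [0, 0, 0], "hand": -1},
  {"translation": [0, 0, 0.02], "turn": [0, 0, 0], "hand": -1},
  {"translation": [0, 0, 0.02], "turn": [0, 0, 0], "hand": -1},
  {"translation": [0, 0, 0.015], "turn": [0, 0, 0], "hand": -1},
  {"translation": [0, 0, 0.01], "turn": [0, 0, 0], "hand": -1},
  {"translation": [0, 0, 0.005], "turn": [0, 0, 0], "hand": -1},
  {"translation": [0, 0, 0.003], "turn": [0, 0, 0], "hand": -1},
  {"translation": [0, 0, 0.002], "turn": [0, 0, 0], "hand": -1},
  {"translation": [0, 0, 0.001], "turn": [0, 0, 0], "hand": -1},
  {"translation": [0, 0, 0], "turn": [0, 0, 0], "hand": -1},
  {"translation": [0, 0, 0], "turn": [0, 0, 0], "hand": -1},
])

```text
time_s: 19.95
position: [497.1, 169.2, 201.9]
tool_rot: [1.948, 2.465, 0.001]
force: [0.1, -0.2, -3.1]
grip_width: 53.6
gripper_force: 30.0
```

Run:
```python
from h import *
go(497.2,167.2,195,13.4)
p,d=optics.grab_frame("scene")
cv2.imwrite("pics/m.png",cv2.resize(p[120:290,230:400],(600,600),interpolation=2)[...,::-1])
```

```text
t 19.95 pos [497.1 169.2 201.9] yang 13.36 tilt 0.04 F [ 0.1 -0.2 -3.1] M [-0.09  0.03 -0.02] w 53.6 gf 29.964538514614105 q7 -0.15
 turn tool z -0.04 shift now [-2.  -0.4  6.9] shift after turn [-2.  -0.4  6.9]
```

View pics/m.png

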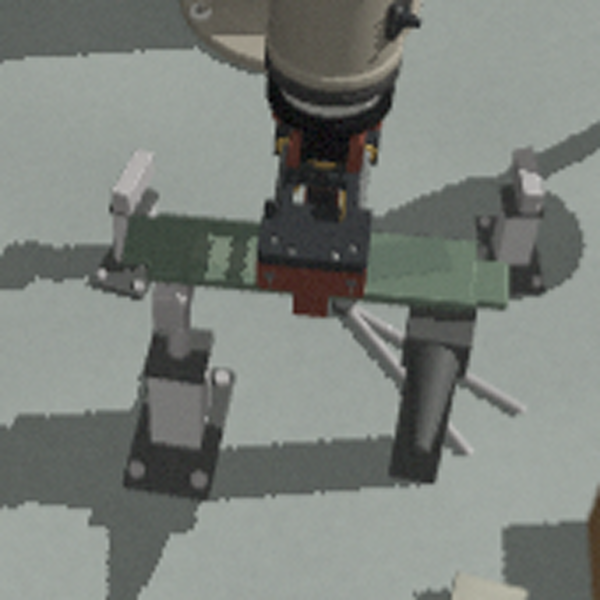

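The crop shows the slate over both supports: the prop bar under (172,280) and the stake head under (440,300). I'll lower it slowly until it touches.

Request:
jog_arm([
  {"translation": [-0.002, 0, 0.001], "turn": [0, 0, 0], "hand": -1},
  {"translation": [0, 0, 0.001], "turn": [0, 0, 0], "hand": -1},
  {"translation": [0, 0, 0.001], "turn": [0, 0, 0], "hand": -1},
  {"translation": [0, 0, 0.001], "turn": [0, 0, 0], "hand": -1},
  {"translation": [0, 0, 0.001], "turn": [0, 0, 0], "hand": -1},
  {"translation": [0, 0, 0.001], "turn": [0, 0, 0], "hand": -1},
  {"translation": [0, 0, 0], "turn": [0, 0, 0], "hand": -1},
  {"translation": [0, 0, 0], "turn": [0, 0, 0], "hand": -1},
])

```text
time_s: 20.8
position: [497.4, 167.1, 195.5]
tool_rot: [-1.948, -2.465, 0.0]
force: [-0.2, -0.4, -3.4]
grip_width: 53.6
gripper_force: 30.0
```

Request:
jog_arm([
  {"translation": [0, 0, 0.0005], "turn": [0, 0, 0], "hand": -1},
  {"translation": [0, 0, 0.0005], "turn": [0, 0, 0], "hand": -1},
  {"translation": [0, 0, 0], "turn": [0, 0, 0], "hand": -1},
])

```text
time_s: 21.1
position: [497.6, 167.3, 194.8]
tool_rot: [1.948, 2.465, 0.001]
force: [0.3, -0.2, -1.2]
grip_width: 53.7
gripper_force: 30.0
```

Run:
```python
from h import *
go(497.2,167.2,195,13.4)
```

```text
t 21.1 pos [497.6 167.3 194.8] yang 13.36 tilt 0.04 F [ 0.3 -0.2 -1.2] M [-0.17  0.02  0.02] w 53.7 gf 29.968255162239075 q7 -0.14
 turn tool z -0.04 shift now [ 0.  -0.4 -0.2] shift after turn [ 0.  -0.4 -0.2]
```

Request:
jog_arm([
  {"translation": [0, 0, 0.0005], "turn": [0, 0, 0], "hand": -1},
  {"translation": [0, 0, 0], "turn": [0, 0, 0], "hand": -1},
])

```text
time_s: 21.3
position: [497.8, 167.3, 194.7]
tool_rot: [1.948, 2.465, 0.001]
force: [-1.5, 0.1, 5.7]
grip_width: 53.7
gripper_force: 30.0
```

Request:
jog_arm([
  {"translation": [0, 0, -0.0003], "turn": [0, 0, 0], "hand": 0.35},
  {"translation": [0, 0, 0], "turn": [0, 0, 0], "hand": 0.6},
  {"translation": [0, 0, 0], "turn": [0, 0, 0], "hand": 1},
  {"translation": [0, 0, 0], "turn": [0, 0, 0], "hand": 1},
  {"translation": [0, 0, 0], "turn": [0, 0, 0], "hand": 1},
  {"translation": [0, 0, -0.01], "turn": [0, 0, 0], "hand": 1},
  {"translation": [0, 0, -0.02], "turn": [0, 0, 0], "hand": 1},
  {"translation": [0, 0, -0.03], "turn": [0, 0, 0], "hand": 1},
  {"translation": [0, 0, -0.04], "turn": [0, 0, 0], "hand": 1},
  {"translation": [0, 0, -0.04], "turn": [0, 0, 0], "hand": 1},
  {"translation": [0, -0.04, 0], "turn": [0, 0, 0], "hand": 1},
  {"translation": [0, -0.03, 0], "turn": [0, 0, 0], "hand": 1},
  {"translation": [0, 0, 0], "turn": [0, 0, 0], "hand": 1},
  {"translation": [0, 0, 0], "turn": [0, 0, 0], "hand": 1},
])

```text
time_s: 22.7
position: [429.4, 151.0, 335.2]
tool_rot: [1.948, 2.464, 0.003]
force: [-0.1, 1.2, 0.1]
grip_width: 87.6
gripper_force: 0.0
```

Run:
```python
from h import *
go(497.2,167.2,195,13.4)
p,d=optics.grab_frame("scene");W=cloud("scene",d);pp=p.astype(int);V=W.copy();V[~(pp[...,1]>pp[...,0]+3)]=np.nan
print("slate",fit(V,(400,620,0,340),200,235))
q=V.reshape(-1,3);k=(q[:,0]>400)&(q[:,0]<620)&(q[:,1]>0)&(q[:,1]<340)&(q[:,2]>208)&(q[:,2]<225);q=q[k]
A=np.c_[q[:,:2]-[497,167],np.ones(len(q))];f=np.linalg.lstsq(A,q[:,2],rcond=None)[0];print("plane deg",np.degrees(f[:2]),f[2])
cv2.imwrite("pics/e.png",cv2.resize(p[90:350,90:440],(790,587),interpolation=2)[...,::-1])
```

```text
t 22.7 pos [429.4 151.  335.2] yang 13.36 tilt 0.11 F [-0.1  1.2  0.1] M [-0.03  0.06 -0.05] w 87.6 gf 0.0 q7 -0.24
 turn tool z -0.04 shift now [ -0.   69.4 140.4] shift after turn [-1.000e-01  6.940e+01  1.404e+02]
slate (2082, array([516. , 171.8]), array([255.2, 115.5]), -73.6, 'zmed', np.float64(216.5), 'mean', array([501.9, 169.6]))
plane deg [-1.17597552 -0.30161521] 216.3456346274779
```

View pics/e.png

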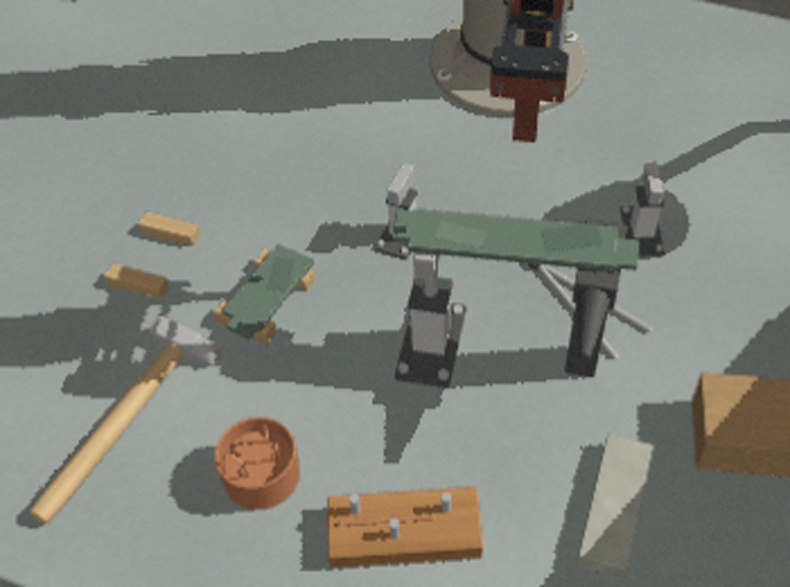

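The slate lies level as a bridge from the prop bar at (425,265) to the stake head at (595,265). The short slate and the other things haven't moved, and the gripper is clear.

```bash
python3 -c "
from h import *
print(ticket.hand_in())"
```

```text
the job is handed in; nothing more can be done
None
```

The job is handed in: the prop was raised to within about 1 mm of the stake and turned back to its stop to lock, and the long slate rests as a bridge from its bar to the stake; the short slate and the other things look unmoved in the last picture, and it took about 23 s of the 58 s.

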